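Load the sprung shoe-polish holder and lock it with the T-key

ROBOT

A 6-joint arm with a two-finger parallel gripper is mounted at the origin on the work surface. World frame = base frame: x ahead of the robot, y to its left, z up, the work surface at z = 0. Lengths are in m, angles in degrees, forces in N, time in s.
With the tool pointing down it reaches from about 0.4 to 0.825 m from the base axis. Payload 7 kg.
Tool frame: the origin (TCP) lies at the very end of the fingers, on their centre line; the grasp point (between the pads) lies behind it (r.grasp_offset is the z of the grasp point in the tool frame, in m); z points along the fingers, y is the direction in which the jaws open and shut (so a half turn about z gives the same grasp; the last joint's range is limited). The gripper opens to 88 mm and grips with 3 to 60 N. Pads are 19 mm wide; open, the fingers measure 130 mm over their backs; the gripper's body (78 mm by 193 mm) begins 47 mm behind the grasp point.
Start: joints at [-49.269, 20.546, 0.682, 0, -70.136, -16.507], TCP at [0.277, -0.616, 0.227] pointing down, gripper open.
Joint ranges: [-176.03, 176.03], [-82.01, 121.73], [-58.28, 71.71], [-173.87, 95.51], [-174.79, -0.11], [-173.66, 173.66]. Speed limits (degrees/s): [136.94, 136.94, 172.46, 180, 180, 180].

INTERFACE

Orientations are given as [roll, pitch, yaw] about the fixed x, y, z axes, in that order (R = Rz(yaw) Ry(pitch) Rx(roll)).
In Python, from plant import r gives the robot as it stands. The module is installed in compiled form; this text tells all that it offers.
- The arm moves only by the tool servo_tool, never from a script. Its argument "targets" is a list of rows, each an object of numbers: "dx", "dy", "dz": the shift along the world's x, y, z in cm; "spin": the turn about the world's z in rad; "grip": the opening in per cent of the stroke, from 0 (shut) to 100 (fully open). A call has exactly 10 rows; each row is the pose to reach, as a shift and turn from the pose commanded when the call began; what a row does not reach only later rows make up. A row lasts 1/12 s, in which the tool goes at most 41.7 mm and 7.16 degrees, less where a joint would pass 70% of its speed; a pose out of reach is approached as far as the arm can. A call with a gripper value outside its range is refused whole. The fingers move at their own pace and stop on an object; "squeeze" is the grip in N (left out, the last holds). Time passes only in rows, so rows that repeat a pose let the fingers close, or fill a call up. It gives the time, the measured TCP pose, the force and the opening at its end, in the units of the state.
- r.get_state(): the state, without advancing time (a new reading comes with each control period).
- r.capture(name): name is "scene" or "top" or "wrist"; returns the picture (480x640x3 uint8, blue, green, red); there is no depth.
- r.get_calibration(name): a dict with "K" (3x3 intrinsics, pixels), "extrinsics" (4x4, takes a point from camera to world coordinates). Camera axes: x right, y down, z forward; pixel columns grow to the right and rows downward; lengths in m; the calibration is good to about 2 mm. The wrist camera is an equidistant fisheye: a pixel r from the principal point sees the ray r / f radians off the axis. A picture is of the moment at which its call begins: read the wrist's pose just before it. get_calibration takes no time and is no camera call; for the wrist camera it gives the pose at the moment of the call.
- r.close_job(): hands the job in, once; it reports no verdict.
Trained networks look in the newest picture that a camera, given by its name, has taken for a name from the list of things; names that differ only in an ending like _2 or _b are one class to them, and where a whole thing is asked for, a point or a joint stands for the part that bears it (a point fixed in the world has none). Each returns a list of dicts, best first, with "p" (0 to 1); they miss things now and then, are a little off and sometimes report something else, mostly with a low value. They report only what shows in the picture. A call takes as long as a camera call. They do not tell look-alikes from the thing itself.
- r.cut_out(name, camera): "mask" (480x640 bool, what is visible of it) and "extent" ([left, top, right, bottom] in pixels, round what is visible of it).
The state is a dict: "time_s": time; "joints": joint angles; "qd": joint speeds; "joint_torque": joint torques, N m; "tcp_pos": TCP position; "eef_rot": TCP orientation; "contact_force": force on the tool from outside, world axes, zero at the start; "moment": the same for the moment, N m; "gripper_width": finger opening in m.
Only numpy, scipy, OpenCV 4.12 (cv2) and the standard library are available. Lean on these libraries where they do the work, as an engineer would, in place of code of your own. Each camera call takes 0.05 s, during which the arm holds its last target. There are 200 camera calls.

TASK

Put the two shoe-polish tins away in the spring-loaded holder, first the black tin flat on the white platform and then the tan tin squarely on top of it. Then stand the teal T-key on the pile with its bar crossing the tins, push the pile down until the bar is below the two yellow lips, turn the key a quarter turn clockwise (seen from above) so that the bar lies under both lips along the tins, and let go so that the spring holds it locked. Leave everything else on the shelf where it is.

Things in the scene. Friction and masses are not known exactly. Their poses are not given: they have to be found in the camera images.
- holder: Fixed spring-loaded tin holder. Wooden base 140 x 110 x 12 mm, origin under its centre; x along the tins, y across, z up. Dark L-shaped corner posts at (+x,-y) and (-x,+y) only guide the tins: inner faces at |x| 42 and |y| 29 mm, top z 110; end walls at |y| 17 to 37, side walls at |x| over 26 mm. Other corners and mid long sides are open. Each post carries an yellow lip.
- lip_plus (a point): Middle of the underside (z 100 mm) of the yellow lip at the holder's +x end, at holder x 52, y -10.5 mm. The lip is 10 mm thick and covers x 42 to 62, y -37 to +16 mm, starting from its post on the -y side. The slot is the 84 mm gap between the lips. Under the lips a bar can turn only clockwise seen from above, from along y to along x, where the posts' end walls stop it.
- lip_minus (a point): The same for the lip at the -x end (half-turn twin), at holder x -52, y +10.5 mm: it covers x -62 to -42, y -16 to +37 mm, its post on the +y side.
- platform (a joint): How far the white platform (80 x 54 mm) is pressed down, m. Empty: 0, its top at z 78 mm; travel 0.054. Spring 220 N/m, nearly balanced empty; a tin sinks it about 6 mm, two 12 mm. With both tins and the bar up against the lips it reads 0.040 and pushes up about 9 N; turn the bar with it at 0.043 to 0.048.
- tin_black_center (a point): Centre of the black-lidded flat rectangular shoe-polish tin, loose, 76 (its x) x 50 (y) x 24 mm (z up), about 130 g; lies flat on the shelf.
- tin_tan_center (a point): Centre of the tan-lidded flat rectangular shoe-polish tin, same size: 76 (its x) x 50 (y) x 24 mm (z up), about 130 g; lies flat on the shelf.
- key_grip (a point): Centre of the grip plate of the teal T-key, loose, 160 g, standing upright on its bar. Axes: x along the bar, z up. From the bottom up: bar 112 (x) x 26 (y) x 14 mm, round steel stem 16 mm across, grip plate 56 (x) x 16 (y) x 40 mm, top 76 mm above the bar's underside. This point is 56 mm above the bar's underside. The key looks the same after half a turn.
- dish: Frosted glass dish with keys, 140 mm across, 32 mm high, origin under its centre. Leave alone.
- lint_brush: Teal lint brush, 195 x 45 x 22 mm, lying along its x, origin near its middle on the shelf. Leave alone.
- shoehorn: Wooden shoehorn, about 200 x 40 x 8 mm, lying along its x, origin near its middle. Leave alone.
- shoe_brush: Wooden shoe brush, 150 x 52 x 44 mm, lying along its x, origin under its centre. Leave alone.
Mind the look-alikes: they are no part of the job. Leave any blue or purple look-alike of the part that bears tin_tan_center alone.

How it is judged:
By the outcome, as a careful person would: the job done as asked, in the order asked, and still so for the second after the job is handed in, with the robot touching nothing.
It also fails if it takes over 72 s, if anything falls off the work surface, if the arm or the gripper's body presses on something with over 40 N, if the wrist force passes 120 N, or if a joint passes its speed limit or range.

## Working session

There is one attempt and no reset: what is moved stays moved. The work goes in short steps, Python scripts to look and compute and a tool call to move; the robot and the scene stay as the last step left them, time stands still between calls to the robot, and variables do not carry over. Pictures are saved under pics/ and viewed, about 8 in all and at most 12, crops included, and the job is handed in when it is done.

Besides the shell and the picture viewer there is one more tool, called after "Emit:" as name(argument=value, ...) on one line, values as JSON. servo_tool: Moves the arm, as the interface text tells. Its arguments: {"type":"object","properties":{"targets":{"type":"array"},"squeeze":{"type":"number"}},"required":["targets"]}

```bash
mkdir -p pics; cat > h.py <<'E'
from plant import r
import numpy as np, cv2
def cal(c):
    d=r.get_calibration(c); return np.array(d["K"]),np.array(d["extrinsics"])
def toplane(c,uv,z,ke=None):
    K,T=ke or cal(c); uv=np.atleast_2d(np.array(uv,float))
    x=(uv[:,0]-K[0,2])/K[0,0]; y=(uv[:,1]-K[1,2])/K[1,1]
    if c=="wrist":
        t=np.hypot(x,y)+1e-12; d=np.c_[x/t*np.sin(t),y/t*np.sin(t),np.cos(t)]
    else: d=np.c_[x,y,np.ones(len(x))]
    d=d@T[:3,:3].T; s=(z-T[2,3])/d[:,2]
    return (T[:3,3]+d*s[:,None])[:,:3]
def proj(c,P,ke=None):
    K,T=ke or cal(c); P=(np.atleast_2d(P)-T[:3,3])@T[:3,:3]
    if c=="wrist":
        n=np.hypot(P[:,0],P[:,1])+1e-12; t=np.arctan2(n,P[:,2]); a=P[:,:2]/n[:,None]*t[:,None]
    else: a=P[:,:2]/P[:,2:]
    return np.c_[a[:,0]*K[0,0]+K[0,2],a[:,1]*K[1,1]+K[1,2]]
E
python3 - <<'E'
from h import *
print(r.get_state()); print(r.grasp_offset)
for c in("top","scene"):
    im=r.capture(c); cv2.imwrite(f"pics/{c}0.png",im)
    print(c,cal(c)[1].round(3).tolist(),cal(c)[0].round(1).tolist())
    for n in("holder","platform","tin_black_center","tin_tan_center","key_grip","dish"):
        for d in r.cut_out(n,c):
            m=d["mask"].astype(np.uint8); cs=max(cv2.findContours(m,0,2)[0],key=cv2.contourArea) if m.any() else None
            print(n,round(d["p"],2),np.round(d["extent"]),cv2.minAreaRect(cs) if cs is not None else "")
E
```

```text
{'time_s': 0.0, 'joints': array([-4.92667039e+01,  2.05918049e+01,  6.31489332e-01, -1.84105314e-02,
       -7.01384023e+01, -1.65060319e+01]), 'qd': array([-0.03914792,  0.04547895,  0.05923875, -0.06096107,  0.11483229,
        0.04553456]), 'joint_torque': array([-7.67969177e-04, -5.82716739e+01,  2.93037021e+01,  6.99683726e+00,
        6.79407429e-03, -1.33301578e-04]), 'tcp_pos': array([ 0.27672397, -0.61509713,  0.22560657]), 'eef_rot': array([ 1.79900433e+02, -1.14561183e-02, -1.55778996e+02]), 'contact_force': array([0.08500132, 0.47157829, 0.03543865]), 'moment': array([0.02374085, 0.05756752, 0.01604761]), 'gripper_width': 0.08757274683891578}
-0.0188
top [[0.003, -0.996, 0.085, 0.437], [-1.0, -0.003, -0.009, 0.019], [0.009, -0.085, -0.996, 1.868], [0.0, 0.0, 0.0, 1.0]] [[608.3, 0.0, 322.0], [0.0, 608.3, 240.4], [0.0, 0.0, 1.0]]
holder 0.68 [287. 236. 339. 286.] ((310.8769226074219, 260.0154113769531), (35.05704879760742, 45.374473571777344), 19.44003677368164)
platform 0.93 [296. 247. 325. 274.] ((310.2646789550781, 258.558837890625), (19.709308624267578, 28.1849880218505
[... 2121 characters left out ...]
00549316406), (22.360679626464844, 25.043960571289062), 26.56505012512207)
tin_tan_center 0.82 [390. 285. 424. 315.] ((406.5294189453125, 298.6176452636719), (19.58823585510254, 31.52941131591797), 61.92750930786133)
tin_tan_center 0.69 [398. 324. 430. 344.] ((416.5, 331.5), (21.0, 33.0), 90.0)
tin_tan_center 0.57 [404. 259. 423. 280.] ((414.0, 269.0), (20.0, 18.0), 90.0)
key_grip 0.89 [310. 201. 344. 226.] ((324.8415832519531, 213.9158477783203), (23.084861755371094, 33.13473892211914), 84.2894058227539)
dish 0.59 [432. 337. 489. 392.] ((461.00006103515625, 366.0000305175781), (19.798988342285156, 70.71067810058594), 45.0)
dish 0.58 [230. 257. 283. 289.] ((254.5, 272.0), (32.0, 49.0), 90.0)
```

```bash
python3 - <<'E'
import cv2
im=cv2.imread("pics/top0.png")[140:340,170:510]
cv2.imwrite("pics/topc.png",cv2.resize(im,None,fx=2.35,fy=2.35,interpolation=cv2.INTER_CUBIC))
from h import *
for n,uv,z in(("plat",(310.3,258.6),.078),("black",(413.5,234.5),.024),("t1",(240,274.5),.024),("t2",(206.7,253.8),.024),("t3",(219.5,315.),.024),("t4",(267,310),.024),("key",(390,294),.03)): print(n,toplane("top",uv,z).round(3))
E
```

```text
plat [[0.536 0.037 0.078]]
black [[ 0.613 -0.277  0.024]]
t1 [[0.49  0.25  0.024]]
t2 [[0.552 0.352 0.024]]
t3 [[0.368 0.31  0.024]]
t4 [[0.383 0.168 0.024]]
key [[ 0.432 -0.203  0.03 ]]
```

View pics/topc.png

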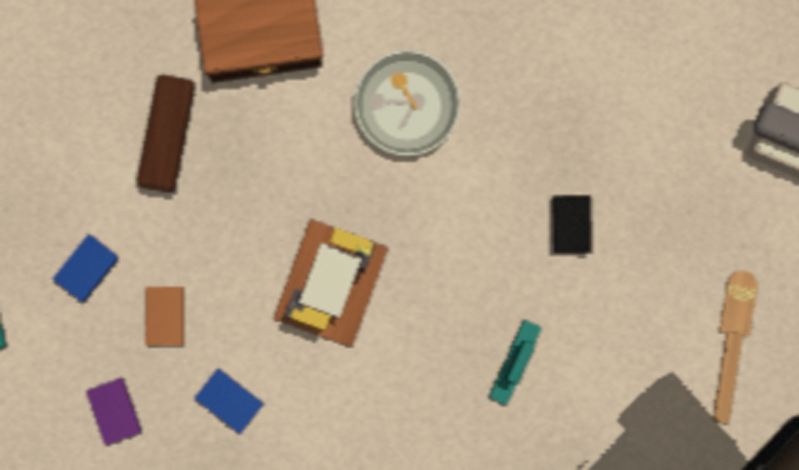

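The top view shows four tan-class candidates. Tan is at (240,275), blue at (206,254) and (267,310), and purple at (219,315), so the tan one is the target. The black tin is at (413,235), the key at (390,294) and the holder at (310,259). I'll go to the black tin first.

Emit:
servo_tool(targets=[{"dx":3.4,"dy":3.4,"dz":0,"spin":-0.05,"grip":100},{"dx":6,"dy":6,"dz":0,"spin":-0.1,"grip":100},{"dx":9,"dy":9,"dz":0,"spin":-0.15,"grip":100},{"dx":11.5,"dy":11.5,"dz":0,"spin":-0.2,"grip":100},{"dx":14,"dy":14,"dz":0,"spin":-0.25,"grip":100},{"dx":16.5,"dy":16.5,"dz":0,"spin":-0.3,"grip":100},{"dx":19,"dy":19,"dz":-1,"spin":-0.35,"grip":100},{"dx":21.5,"dy":21.5,"dz":-2,"spin":-0.4,"grip":100},{"dx":24,"dy":24,"dz":-3,"spin":-0.42,"grip":100},{"dx":26.5,"dy":26.5,"dz":-4,"spin":-0.42,"grip":100}], squeeze=20)

```text
time_s: 1.53
tcp_pos: [0.5431, -0.3491, 0.1865]
eef_rot: [-180.0, 0.0, -179.9]
contact_force: [0.0, -0.9, 0.0]
gripper_width: 0.0878
```

Emit:
servo_tool(targets=[{"dx":2.5,"dy":2.5,"dz":0,"spin":0,"grip":100},{"dx":5,"dy":5,"dz":0,"spin":0,"grip":100},{"dx":6.5,"dy":6.6,"dz":0,"spin":0,"grip":100},{"dx":7.1,"dy":7.3,"dz":0,"spin":0,"grip":100},{"dx":7.1,"dy":7.3,"dz":0,"spin":0,"grip":100},{"dx":7.1,"dy":7.3,"dz":0,"spin":0,"grip":100},{"dx":7.1,"dy":7.3,"dz":0,"spin":0,"grip":100},{"dx":7.1,"dy":7.3,"dz":0,"spin":0,"grip":100},{"dx":7.1,"dy":7.3,"dz":0,"spin":0,"grip":100},{"dx":7.1,"dy":7.3,"dz":0,"spin":0,"grip":100}])

```text
time_s: 2.37
tcp_pos: [0.6124, -0.2783, 0.1868]
eef_rot: [-180.0, 0.0, -179.9]
contact_force: [0.3, 0.4, -0.5]
gripper_width: 0.0875
```

```bash
cat >> h.py <<'E'
def look(name,fn):
    ke=cal("wrist"); s=r.get_state(); im=r.capture("wrist"); cv2.imwrite(fn,im)
    print(np.round(s["time_s"],2),s["tcp_pos"].round(4),s["eef_rot"].round(2)); return ke,im,s
def rect(mask,c,z,ke):
    cs=max(cv2.findContours(mask.astype(np.uint8),0,1)[0],key=cv2.contourArea)[:,0]
    P=toplane(c,cs,z,ke)[:,:2]; (q,wh,a)=cv2.minAreaRect((P*1000).astype(np.float32))
    if wh[0]<wh[1]: wh=wh[::-1]; a+=90
    return np.round(q,1),np.round(wh,1),round((a+90)%180-90,1)
E
python3 - <<'E'
from h import *
ke,im,s=look("wrist","pics/w1.png")
for d in r.cut_out("tin_black_center","wrist"): print(d["p"],d["extent"],rect(d["mask"],"wrist",.024,ke))
E
```

```text
2.37 [ 0.6124 -0.2783  0.1868] [-1.8000e+02  2.0000e-02 -1.7991e+02]
0.97 [290.5, 182.1, 350.3, 263.0] (array([ 612.2, -275.7]), array([75.8, 49.8]), 0.5)
```

View pics/w1.png

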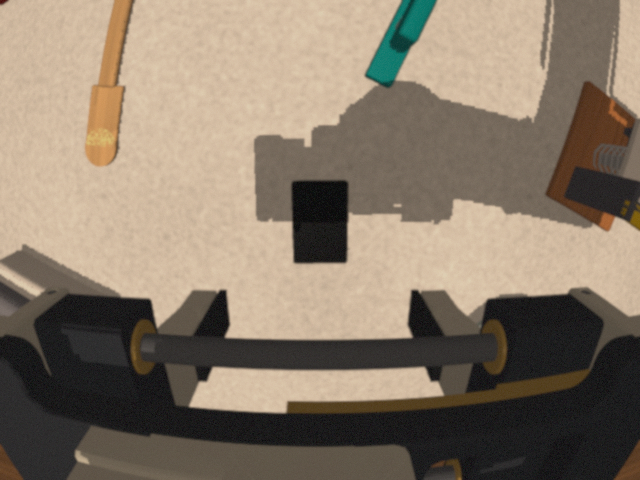

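Emit:
servo_tool(targets=[{"dx":0,"dy":0.26,"dz":-2.5,"spin":0.009,"grip":100},{"dx":0,"dy":0.26,"dz":-5.5,"spin":0.009,"grip":100},{"dx":0,"dy":0.26,"dz":-9,"spin":0.009,"grip":100},{"dx":0,"dy":0.26,"dz":-12,"spin":0.009,"grip":100},{"dx":0,"dy":0.26,"dz":-14.5,"spin":0.009,"grip":100},{"dx":0,"dy":0.26,"dz":-16.5,"spin":0.009,"grip":100},{"dx":0,"dy":0.26,"dz":-17.7,"spin":0.009,"grip":100},{"dx":0,"dy":0.26,"dz":-18.2,"spin":0.009,"grip":100},{"dx":0,"dy":0.26,"dz":-18.2,"spin":0.009,"grip":100},{"dx":0,"dy":0.26,"dz":-18.2,"spin":0.009,"grip":30}])

```text
time_s: 3.3
tcp_pos: [0.6136, -0.2752, 0.0055]
eef_rot: [-180.0, 0.1, -179.3]
contact_force: [-0.5, -0.1, -0.5]
gripper_width: 0.0847
```

Emit:
servo_tool(targets=[{"dx":0,"dy":0,"dz":0,"spin":0,"grip":30},{"dx":0,"dy":0,"dz":0,"spin":0,"grip":30},{"dx":0,"dy":0,"dz":0,"spin":0,"grip":30},{"dx":0,"dy":0,"dz":0,"spin":0,"grip":30},{"dx":0,"dy":0,"dz":0,"spin":0,"grip":30},{"dx":0,"dy":0,"dz":0,"spin":0,"grip":30},{"dx":0,"dy":0,"dz":0,"spin":0,"grip":30},{"dx":0,"dy":0,"dz":0.5,"spin":0,"grip":30},{"dx":0,"dy":0,"dz":1.5,"spin":0,"grip":30},{"dx":0,"dy":0,"dz":3,"spin":0,"grip":30}])

```text
time_s: 4.13
tcp_pos: [0.6118, -0.2746, 0.0339]
eef_rot: [180.0, -0.2, -179.3]
contact_force: [-0.3, -0.1, -0.9]
gripper_width: 0.0497
```

Emit:
servo_tool(targets=[{"dx":0,"dy":0,"dz":3,"spin":0,"grip":30},{"dx":0,"dy":1,"dz":6,"spin":0,"grip":30},{"dx":0,"dy":3,"dz":9,"spin":-0.05,"grip":30},{"dx":-0.5,"dy":6,"dz":12,"spin":-0.1,"grip":30},{"dx":-1,"dy":9.5,"dz":14,"spin":-0.15,"grip":30},{"dx":-1.5,"dy":13,"dz":16,"spin":-0.2,"grip":30},{"dx":-2,"dy":16.5,"dz":16.6,"spin":-0.25,"grip":30},{"dx":-2.3,"dy":20,"dz":16.6,"spin":-0.3,"grip":30},{"dx":-2.6,"dy":23.5,"dz":16.6,"spin":-0.33,"grip":30},{"dx":-2.8,"dy":26.5,"dz":16.6,"spin":-0.354,"grip":30}])

```text
time_s: 4.97
tcp_pos: [0.5843, -0.0079, 0.2019]
eef_rot: [179.9, 0.1, 160.3]
contact_force: [0.3, 0.1, -1.1]
gripper_width: 0.0498
```

Emit:
servo_tool(targets=[{"dx":-0.1,"dy":1.5,"dz":0,"spin":0,"grip":30},{"dx":-0.1,"dy":2.6,"dz":0,"spin":0,"grip":30},{"dx":-0.1,"dy":3,"dz":0,"spin":0,"grip":30},{"dx":-0.1,"dy":3,"dz":0,"spin":0,"grip":30},{"dx":-0.1,"dy":3,"dz":0,"spin":0,"grip":30},{"dx":-0.1,"dy":3,"dz":0,"spin":0,"grip":30},{"dx":-0.1,"dy":3,"dz":0,"spin":0,"grip":30},{"dx":-0.1,"dy":3,"dz":0,"spin":0,"grip":30},{"dx":-0.1,"dy":3,"dz":0,"spin":0,"grip":30},{"dx":-0.1,"dy":3,"dz":0,"spin":0,"grip":30}])

```text
time_s: 5.8
tcp_pos: [0.5839, 0.0196, 0.2005]
eef_rot: [-180.0, -0.0, 160.4]
contact_force: [-0.6, 0.0, -1.0]
gripper_width: 0.0496
```

```bash
python3 - <<'E'
from h import *
ke,im,s=look("wrist","pics/w2.png")
for n,z in(("platform",.078),("tin_black_center",.2),("holder",.012)):
    for d in r.cut_out(n,"wrist"): print(n,round(d["p"],2),d["extent"],rect(d["mask"],"wrist",z,ke))
E
```

```text
5.8 [0.5839 0.0196 0.2005] [-1.7999e+02 -1.0000e-02  1.6036e+02]
platform 0.72 [282.8, 117.4, 356.3, 223.0] (array([537.1,  38.5]), array([80.7, 54. ]), -20.5)
tin_black_center 0.77 [254.8, 230.0, 379.7, 390.8] (array([575.1,  24.6]), array([56.8, 55.4]), 70.5)
tin_black_center 0.66 [620.1, 3.1, 640.0, 44.4] (array([491.7, 243.4]), array([22.1, 15.7]), 19.3)
holder 0.89 [256.7, 82.2, 381.2, 233.6] (array([533.2,  39.8]), array([140.9, 110.5]), -20.1)
holder 0.5 [255.3, 231.3, 380.7, 393.5] (array([655.2,  -3.8]), array([123.5, 121.2]), 70.4)
```

View pics/w2.png

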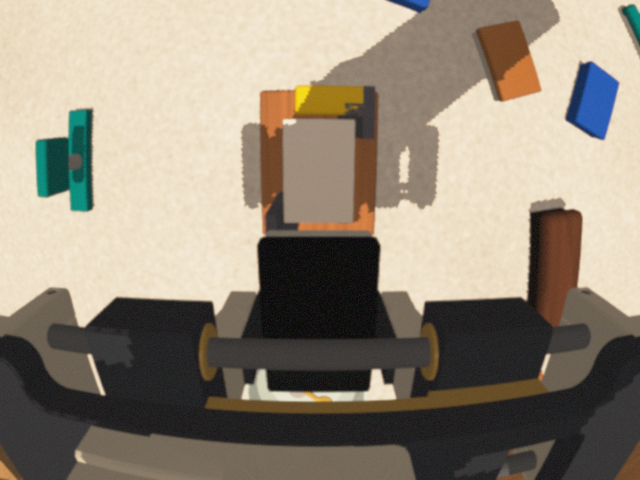

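The wrist view shows the empty holder at about (320,165), platform measuring 80.7 x 54 mm at (0.537, 0.0385), yaw -20.3°. The black tin is square in the jaws. The tan tin is at (508,60) in the background.

Emit:
servo_tool(targets=[{"dx":-1.2,"dy":0.5,"dz":0,"spin":-0.005,"grip":30},{"dx":-2.7,"dy":1.0,"dz":0,"spin":-0.01,"grip":30},{"dx":-4,"dy":1.6,"dz":0,"spin":-0.01,"grip":30},{"dx":-4.7,"dy":1.87,"dz":0,"spin":-0.01,"grip":30},{"dx":-4.7,"dy":1.87,"dz":-1.5,"spin":-0.01,"grip":30},{"dx":-4.7,"dy":1.87,"dz":-3.5,"spin":-0.01,"grip":30},{"dx":-4.7,"dy":1.87,"dz":-5.5,"spin":-0.01,"grip":30},{"dx":-4.7,"dy":1.87,"dz":-7.2,"spin":-0.01,"grip":30},{"dx":-4.7,"dy":1.87,"dz":-8.2,"spin":-0.01,"grip":30},{"dx":-4.7,"dy":1.87,"dz":-8.9,"spin":-0.01,"grip":30}])

```text
time_s: 6.83
tcp_pos: [0.5367, 0.0386, 0.1105]
eef_rot: [-179.9, -0.1, 159.8]
contact_force: [0.3, -0.6, -0.6]
gripper_width: 0.0501
```

Emit:
servo_tool(targets=[{"dx":0,"dy":0,"dz":-0.6,"spin":0,"grip":30},{"dx":0,"dy":0,"dz":-1.2,"spin":0,"grip":30},{"dx":0,"dy":0,"dz":-1.8,"spin":0,"grip":30},{"dx":0,"dy":0,"dz":-2.3,"spin":0,"grip":30},{"dx":0,"dy":0,"dz":-2.7,"spin":0,"grip":30},{"dx":0,"dy":0,"dz":-3.0,"spin":0,"grip":30},{"dx":0,"dy":0,"dz":-3.3,"spin":0,"grip":30},{"dx":0,"dy":0,"dz":-3.3,"spin":0,"grip":30},{"dx":0,"dy":0,"dz":-3.3,"spin":0,"grip":30},{"dx":0,"dy":0,"dz":-3.3,"spin":0,"grip":30}])

```text
time_s: 7.67
tcp_pos: [0.5371, 0.0388, 0.0788]
eef_rot: [180.0, 0.0, 159.8]
contact_force: [-0.9, -1.0, 0.1]
gripper_width: 0.0501
```

Emit:
servo_tool(targets=[{"dx":0,"dy":0,"dz":0,"spin":0,"grip":100},{"dx":0,"dy":0,"dz":0,"spin":0,"grip":100},{"dx":0,"dy":0,"dz":0,"spin":0,"grip":100},{"dx":0,"dy":0,"dz":0,"spin":0,"grip":100},{"dx":0,"dy":0,"dz":0.5,"spin":0,"grip":100},{"dx":0,"dy":0,"dz":2,"spin":0,"grip":100},{"dx":0,"dy":0,"dz":4.5,"spin":0,"grip":100},{"dx":0,"dy":0,"dz":7,"spin":0,"grip":100},{"dx":-0.3,"dy":1.5,"dz":9,"spin":0.05,"grip":100},{"dx":-0.9,"dy":4,"dz":10.5,"spin":0.1,"grip":100}])

```text
time_s: 8.5
tcp_pos: [0.5287, 0.0781, 0.186]
eef_rot: [179.9, 0.1, 165.6]
contact_force: [0.3, 0.5, -0.5]
gripper_width: 0.0875
```

Emit:
servo_tool(targets=[{"dx":-0.7,"dy":3.5,"dz":0.3,"spin":0.05,"grip":100},{"dx":-1.4,"dy":7,"dz":0.3,"spin":0.1,"grip":100},{"dx":-2.1,"dy":10.5,"dz":0.3,"spin":0.15,"grip":100},{"dx":-2.8,"dy":13.5,"dz":0.3,"spin":0.2,"grip":100},{"dx":-3.3,"dy":15.5,"dz":0.3,"spin":0.25,"grip":100},{"dx":-3.7,"dy":16.7,"dz":0.3,"spin":0.252,"grip":100},{"dx":-3.8,"dy":17.1,"dz":0.3,"spin":0.252,"grip":100},{"dx":-3.8,"dy":17.1,"dz":0.3,"spin":0.252,"grip":100},{"dx":-3.8,"dy":17.1,"dz":0.3,"spin":0.252,"grip":100},{"dx":-3.8,"dy":17.1,"dz":0.3,"spin":0.252,"grip":100}])

```text
time_s: 9.33
tcp_pos: [0.4901, 0.2488, 0.1866]
eef_rot: [-180.0, -0.0, 179.9]
contact_force: [-0.1, -0.5, -0.5]
gripper_width: 0.0876
```

```bash
python3 - <<'E'
from h import *
ke,im,s=look("wrist","pics/w3.png")
for n,z in(("tin_tan_center",.024),):
    for d in r.cut_out(n,"wrist"): print(n,round(d["p"],2),d["extent"],rect(d["mask"],"wrist",z,ke),im[d["mask"]].mean(0).round() if d["mask"].any() else 0)
im=r.capture("top"); cv2.imwrite("pics/top3.png",im)
for d in r.cut_out("tin_black_center","top"): print(round(d["p"],2),d["extent"],rect(d["mask"],"top",.096,None))
a=cv2.resize(cv2.imread("pics/w3.png"),(600,450)); b=cv2.resize(im[225:295,275:345],(200,200),interpolation=cv2.INTER_CUBIC)
c=np.zeros((450,800,3),np.uint8); c[:,:600]=a; c[:200,600:]=b; cv2.imwrite("pics/v3.png",c)
E
```

```text
9.33 [0.4901 0.2488 0.1866] [-1.7999e+02 -1.0000e-02  1.7991e+02]
tin_tan_center 0.82 [379.5, 241.0, 465.5, 317.8] (array([551.6, 352. ]), array([77.1, 58.5]), -38.1) [143.  79.  44.]
tin_tan_center 0.82 [177.0, 60.9, 277.8, 150.5] (array([385.4, 170.1]), array([78.6, 51.7]), 53.4) [163.  92.  52.]
tin_tan_center 0.81 [296.1, 182.2, 351.0, 266.3] (array([492.5, 252.5]), array([77.7, 51.4]), 0.3) [ 53.  93. 146.]
tin_tan_center 0.62 [355.1, 42.9, 433.4, 138.7] (array([371.6, 314.8]), array([75.9, 52.8]), 20.6) [96. 47. 90.]
0.77 [299.4, 243.3, 321.0, 272.9] (array([534.6,  38.5]), array([73.8, 50.8]), -20.2)
0.33 [229.1, 171.8, 253.2, 219.9] (array([717.7, 243. ]), array([146. ,  52.5]), -10.5)
```

View pics/v3.png

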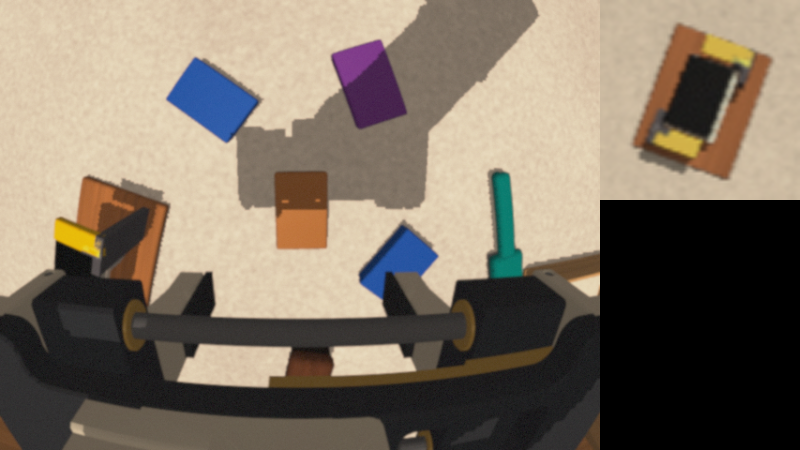

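The tan tin is confirmed in the wrist view at (301,210) with tan colour. The blue and purple tins at (213,100), (398,262) and (369,84) are the look-alikes. The inset shows the black tin flat in the holder.

Emit:
servo_tool(targets=[{"dx":0.22,"dy":0.34,"dz":-2.5,"spin":0.007,"grip":100},{"dx":0.22,"dy":0.34,"dz":-5.5,"spin":0.007,"grip":100},{"dx":0.22,"dy":0.34,"dz":-9,"spin":0.007,"grip":100},{"dx":0.22,"dy":0.34,"dz":-12,"spin":0.007,"grip":100},{"dx":0.22,"dy":0.34,"dz":-14.5,"spin":0.007,"grip":100},{"dx":0.22,"dy":0.34,"dz":-16.5,"spin":0.007,"grip":100},{"dx":0.22,"dy":0.34,"dz":-17.7,"spin":0.007,"grip":100},{"dx":0.22,"dy":0.34,"dz":-18.2,"spin":0.007,"grip":100},{"dx":0.22,"dy":0.34,"dz":-18.2,"spin":0.007,"grip":100},{"dx":0.22,"dy":0.34,"dz":-18.2,"spin":0.007,"grip":30}])

```text
time_s: 10.37
tcp_pos: [0.4925, 0.2532, 0.005]
eef_rot: [180.0, 0.0, -179.6]
contact_force: [-0.1, -0.5, -0.0]
gripper_width: 0.0844
```

Emit:
servo_tool(targets=[{"dx":0,"dy":0,"dz":0,"spin":0,"grip":30},{"dx":0,"dy":0,"dz":0,"spin":0,"grip":30},{"dx":0,"dy":0,"dz":0,"spin":0,"grip":30},{"dx":0,"dy":0,"dz":0,"spin":0,"grip":30},{"dx":0,"dy":0,"dz":0,"spin":0,"grip":30},{"dx":0,"dy":0,"dz":0,"spin":0,"grip":30},{"dx":0,"dy":0,"dz":0,"spin":0,"grip":30},{"dx":0,"dy":0,"dz":0.5,"spin":0,"grip":30},{"dx":0,"dy":0,"dz":1.5,"spin":0,"grip":30},{"dx":0,"dy":0,"dz":3,"spin":0,"grip":30}])

```text
time_s: 11.2
tcp_pos: [0.4914, 0.2525, 0.0342]
eef_rot: [-179.9, -0.1, -179.6]
contact_force: [-0.1, 0.1, -0.9]
gripper_width: 0.0496
```

Emit:
servo_tool(targets=[{"dx":0,"dy":0,"dz":3,"spin":0,"grip":30},{"dx":0,"dy":0,"dz":6,"spin":0,"grip":30},{"dx":0.8,"dy":-2,"dz":9,"spin":-0.05,"grip":30},{"dx":2,"dy":-5,"dz":12,"spin":-0.1,"grip":30},{"dx":3.2,"dy":-8,"dz":14.5,"spin":-0.15,"grip":30},{"dx":4.4,"dy":-11,"dz":16.6,"spin":-0.2,"grip":30},{"dx":5.6,"dy":-14,"dz":16.6,"spin":-0.25,"grip":30},{"dx":6.8,"dy":-17.2,"dz":16.6,"spin":-0.3,"grip":30},{"dx":8,"dy":-20,"dz":16.6,"spin":-0.35,"grip":30},{"dx":8.8,"dy":-22.2,"dz":16.6,"spin":-0.358,"grip":30}])

```text
time_s: 12.03
tcp_pos: [0.5805, 0.029, 0.2016]
eef_rot: [180.0, 0.0, 159.7]
contact_force: [0.9, 0.5, -1.5]
gripper_width: 0.0496
```

Emit:
servo_tool(targets=[{"dx":0.3,"dy":-0.9,"dz":0,"spin":0,"grip":30},{"dx":0.35,"dy":-1,"dz":0,"spin":0,"grip":30},{"dx":0.35,"dy":-1,"dz":0,"spin":0,"grip":30},{"dx":0.35,"dy":-1,"dz":0,"spin":0,"grip":30},{"dx":0.35,"dy":-1,"dz":0,"spin":0,"grip":30},{"dx":0.35,"dy":-1,"dz":0,"spin":0,"grip":30},{"dx":0.35,"dy":-1,"dz":0,"spin":0,"grip":30},{"dx":0.35,"dy":-1,"dz":0,"spin":0,"grip":30},{"dx":0.35,"dy":-1,"dz":0,"spin":0,"grip":30},{"dx":0.35,"dy":-1,"dz":0,"spin":0,"grip":30}])

```text
time_s: 12.87
tcp_pos: [0.5836, 0.0214, 0.2006]
eef_rot: [180.0, 0.0, 159.9]
contact_force: [0.6, -0.4, -1.3]
gripper_width: 0.0502
```

```bash
python3 - <<'E'
from h import *
ke,im,s=look("wrist","pics/w4.png")
for n,z in(("tin_black_center",.096),("holder",.012),("key_grip",.03)):
    for d in r.cut_out(n,"wrist"): print(n,round(d["p"],2),d["extent"],rect(d["mask"],"wrist",z,ke))
c=proj("wrist",[[.5371,.0388,.096]],ke)
def box(L,W,cx,cy,z,a):
    a=np.radians(a);R=np.array([[np.cos(a),-np.sin(a)],[np.sin(a),np.cos(a)]])
    p=np.array([[L,W],[L,-W],[-L,-W],[-L,W]])/2@R.T+[cx,cy]; return proj("wrist",np.c_[p,np.full(4,z)],ke)
v=cv2.resize(im,None,fx=4,fy=4,interpolation=cv2.INTER_CUBIC)
for L,W,z,col in((84,58,.110,(0,255,0)),(76,50,.096,(0,0,255)),(140,110,.012,(255,0,0))):
    cv2.polylines(v,[np.round(box(L/1e3,W/1e3,.5368,.0383,z,-20.2)*4+1.5).astype(np.int32)],1,col,1)
cv2.imwrite("pics/v4.png",v[290:890,880:1680])
E
```

```text
12.87 [0.5836 0.0214 0.2006] [180.    0.  159.9]
tin_black_center 0.69 [280.7, 123.0, 358.2, 227.9] (array([537.3,  40.7]), array([75.3, 50.1]), -20.3)
holder 0.56 [252.9, 84.9, 380.5, 238.1] (array([534.8,  39.4]), array([144.6, 111. ]), -19.8)
key_grip 0.92 [34.4, 113.2, 89.3, 213.2] (array([ 429.3, -207.6]), array([106.6,  84.4]), -25.9)
```

View pics/v4.png

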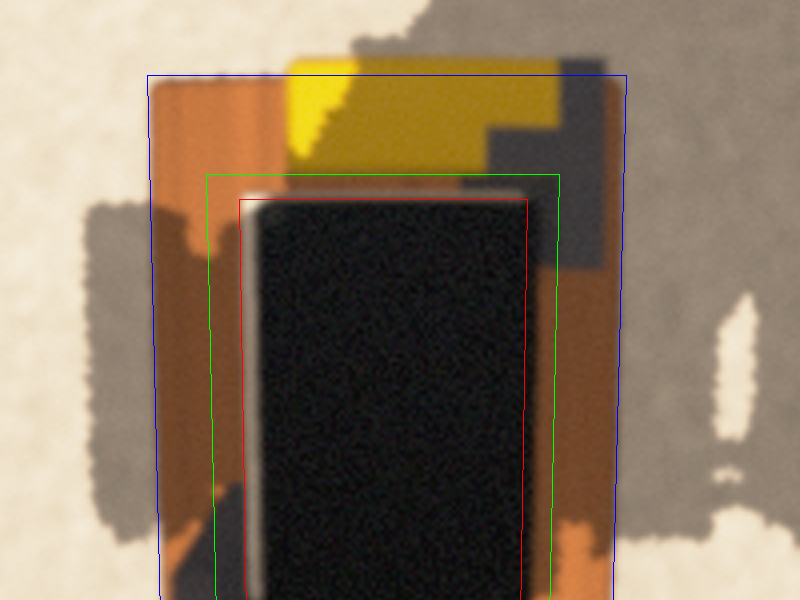

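Overlay check: the holder model at (0.537, 0.038, -20.2°) fits the base and lip edges. The black tin lies about 2 mm toward holder +y but inside the guides. I'll place the tan tin on it.

Emit:
servo_tool(targets=[{"dx":-1.2,"dy":0.5,"dz":0,"spin":0,"grip":30},{"dx":-2.7,"dy":1.0,"dz":0,"spin":0,"grip":30},{"dx":-4,"dy":1.6,"dz":0,"spin":0,"grip":30},{"dx":-4.7,"dy":1.85,"dz":0,"spin":0,"grip":30},{"dx":-4.7,"dy":1.85,"dz":0,"spin":0,"grip":30},{"dx":-4.7,"dy":1.85,"dz":-1.5,"spin":0,"grip":30},{"dx":-4.7,"dy":1.85,"dz":-3.5,"spin":0,"grip":30},{"dx":-4.7,"dy":1.85,"dz":-5.5,"spin":0,"grip":30},{"dx":-4.7,"dy":1.85,"dz":-7,"spin":0,"grip":30},{"dx":-4.7,"dy":1.85,"dz":-8,"spin":0,"grip":30}])

```text
time_s: 13.9
tcp_pos: [0.5365, 0.0393, 0.1189]
eef_rot: [-179.9, -0.1, 159.9]
contact_force: [-0.1, 0.5, -1.5]
gripper_width: 0.05
```

Emit:
servo_tool(targets=[{"dx":0,"dy":0,"dz":-0.5,"spin":0,"grip":30},{"dx":0,"dy":0,"dz":-1.0,"spin":0,"grip":30},{"dx":0,"dy":0,"dz":-1.4,"spin":0,"grip":30},{"dx":0,"dy":0,"dz":-1.8,"spin":0,"grip":30},{"dx":0,"dy":0,"dz":-2.1,"spin":0,"grip":30},{"dx":0,"dy":0,"dz":-2.4,"spin":0,"grip":30},{"dx":0,"dy":0,"dz":-2.5,"spin":0,"grip":30},{"dx":0,"dy":0,"dz":-2.5,"spin":0,"grip":30},{"dx":0,"dy":0,"dz":-2.5,"spin":0,"grip":30},{"dx":0,"dy":0,"dz":-2.5,"spin":0,"grip":30}])

```text
time_s: 14.73
tcp_pos: [0.5369, 0.0397, 0.0959]
eef_rot: [180.0, 0.0, 159.9]
contact_force: [1.3, -0.2, -0.4]
gripper_width: 0.0502
```

Emit:
servo_tool(targets=[{"dx":0,"dy":0,"dz":0,"spin":0,"grip":65},{"dx":0,"dy":0,"dz":0,"spin":0,"grip":75},{"dx":0,"dy":0,"dz":0,"spin":0,"grip":100},{"dx":0,"dy":0,"dz":0,"spin":0,"grip":100},{"dx":0,"dy":0,"dz":0,"spin":0,"grip":100},{"dx":0,"dy":0,"dz":0.5,"spin":0,"grip":100},{"dx":0,"dy":0,"dz":2.5,"spin":0,"grip":100},{"dx":0,"dy":0,"dz":5,"spin":0,"grip":100},{"dx":-0.5,"dy":-1,"dz":8,"spin":0,"grip":100},{"dx":-1.5,"dy":-3,"dz":10.5,"spin":0,"grip":100}])

```text
time_s: 15.57
tcp_pos: [0.5226, 0.0104, 0.2025]
eef_rot: [180.0, 0.1, 160.0]
contact_force: [1.7, -0.2, 0.6]
gripper_width: 0.0872
```

Emit:
servo_tool(targets=[{"dx":-1.2,"dy":-3,"dz":1,"spin":0,"grip":100},{"dx":-2.6,"dy":-6,"dz":1.9,"spin":0,"grip":100},{"dx":-3.9,"dy":-9,"dz":1.9,"spin":0,"grip":100},{"dx":-5.2,"dy":-12,"dz":1.9,"spin":0,"grip":100},{"dx":-6.5,"dy":-15,"dz":1.9,"spin":0,"grip":100},{"dx":-7.8,"dy":-18,"dz":1.9,"spin":0,"grip":100},{"dx":-8.6,"dy":-20,"dz":1.9,"spin":0,"grip":100},{"dx":-9,"dy":-21.2,"dz":1.9,"spin":0,"grip":100},{"dx":-9,"dy":-21.2,"dz":1.9,"spin":0,"grip":100},{"dx":-9,"dy":-21.2,"dz":1.9,"spin":0,"grip":100}])

```text
time_s: 16.4
tcp_pos: [0.4314, -0.2029, 0.2199]
eef_rot: [180.0, 0.0, 159.8]
contact_force: [-0.1, -0.4, -0.1]
gripper_width: 0.0874
```

```bash
python3 - <<'E'
from h import *
ke,im,s=look("wrist","pics/w5.png")
for d in r.cut_out("key_grip","wrist"): print(round(d["p"],2),d["extent"],[rect(d["mask"],"wrist",z,ke) for z in(.014,.076)])
t=r.capture("top"); cv2.imwrite("pics/top5.png",t)
for d in r.cut_out("tin_tan_center","top")[:5]: print(round(d["p"],2),d["extent"],rect(d["mask"],"top",.114,None))
b=cv2.resize(t[225:295,275:345],(320,320),interpolation=cv2.INTER_CUBIC)
v=cv2.resize(im[60:360,200:440],None,fx=1.9,fy=1.9)
c=np.zeros((570,800,3),np.uint8); c[:,:456]=v; c[:320,470:790]=b; cv2.imwrite("pics/v5.png",c)
E
```

```text
16.4 [ 0.4314 -0.2029  0.2199] [1.7999e+02 2.0000e-02 1.5977e+02]
0.84 [302.9, 157.2, 333.0, 268.2] [(array([ 434.1, -201. ]), array([112.6,  26.3]), -25.0), (array([ 420.7, -196.2]), array([93.4, 21.8]), -25.0)]
0.93 [194.4, 240.6, 222.4, 267.4] (array([546.4, 336.7]), array([74.5, 53.1]), -37.8)
0.83 [205.7, 299.3, 228.8, 329.6] (array([373.1, 298.5]), array([73.2, 49.7]), 20.7)
0.67 [298.7, 245.1, 323.1, 269.3] (array([537.1,  39.3]), array([75.6, 50.1]), -19.5)
0.64 [257.9, 297.1, 283.4, 321.2] (array([386.6, 158.8]), array([72.2, 45.9]), 52.5)
0.32 [473.0, 255.2, 492.1, 314.9] (array([ 455. , -454.9]), array([184.5,  35.7]), -12.4)
```

View pics/v5.png

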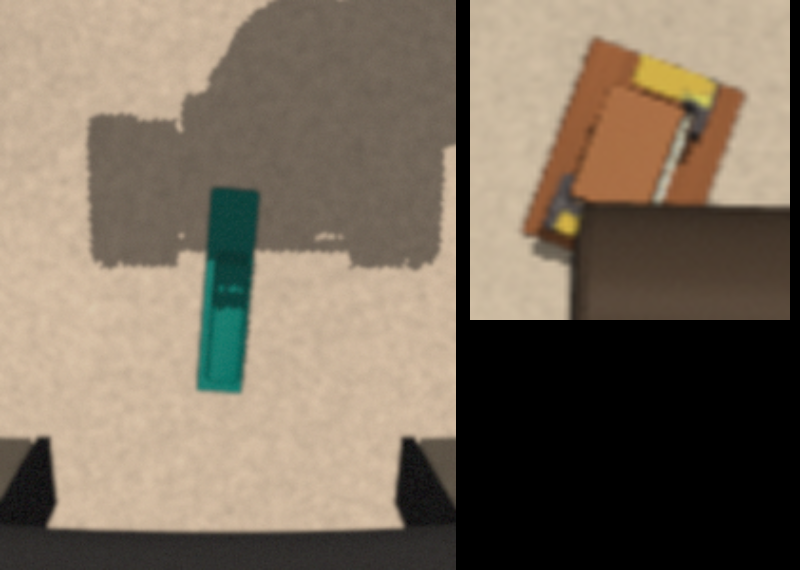

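The key matches its size (112.6 x 26.3) at (0.434, -0.201), bar yaw -25°. The inset shows the tan tin square in the holder at (0.537, 0.039).

Emit:
servo_tool(targets=[{"dx":0.22,"dy":0.2,"dz":-2.5,"spin":-0.085,"grip":100},{"dx":0.22,"dy":0.2,"dz":-5.5,"spin":-0.085,"grip":100},{"dx":0.22,"dy":0.2,"dz":-9,"spin":-0.085,"grip":100},{"dx":0.22,"dy":0.2,"dz":-12,"spin":-0.085,"grip":100},{"dx":0.22,"dy":0.2,"dz":-14.5,"spin":-0.085,"grip":100},{"dx":0.22,"dy":0.2,"dz":-16.5,"spin":-0.085,"grip":80},{"dx":0.22,"dy":0.2,"dz":-17.7,"spin":-0.085,"grip":60},{"dx":0.22,"dy":0.2,"dz":-18.1,"spin":-0.085,"grip":40},{"dx":0.22,"dy":0.2,"dz":-18.1,"spin":-0.085,"grip":30},{"dx":0.22,"dy":0.2,"dz":-18.1,"spin":-0.085,"grip":25}], squeeze=50)

```text
time_s: 17.43
tcp_pos: [0.4345, -0.2, 0.039]
eef_rot: [-180.0, 0.0, 155.1]
contact_force: [1.0, -0.7, 0.2]
gripper_width: 0.0602
```

Emit:
servo_tool(targets=[{"dx":0,"dy":0,"dz":0,"spin":0,"grip":0},{"dx":0,"dy":0,"dz":0,"spin":0,"grip":0},{"dx":0,"dy":0,"dz":0,"spin":0,"grip":0},{"dx":0,"dy":0,"dz":0,"spin":0,"grip":0},{"dx":0,"dy":0,"dz":0,"spin":0,"grip":0},{"dx":0,"dy":0,"dz":0,"spin":0,"grip":0},{"dx":0,"dy":0,"dz":0,"spin":0,"grip":0},{"dx":0,"dy":0,"dz":0,"spin":0,"grip":0},{"dx":0,"dy":0,"dz":0,"spin":0,"grip":0},{"dx":0,"dy":0,"dz":2,"spin":0,"grip":0}])

```text
time_s: 18.27
tcp_pos: [0.4313, -0.2, 0.0559]
eef_rot: [-179.9, -0.3, 155.0]
contact_force: [-0.5, 0.7, -1.9]
gripper_width: 0.0158
```

Emit:
servo_tool(targets=[{"dx":0,"dy":0,"dz":3,"spin":0.05,"grip":0},{"dx":0,"dy":0,"dz":6.5,"spin":0.17,"grip":0},{"dx":1,"dy":2,"dz":9.5,"spin":0.29,"grip":0},{"dx":2,"dy":4.5,"dz":12,"spin":0.41,"grip":0},{"dx":3.2,"dy":7.5,"dz":14,"spin":0.53,"grip":0},{"dx":4.5,"dy":10.5,"dz":14,"spin":0.65,"grip":0},{"dx":5.8,"dy":13.5,"dz":14,"spin":0.77,"grip":0},{"dx":7.1,"dy":16.5,"dz":14,"spin":0.89,"grip":0},{"dx":8.3,"dy":19.5,"dz":14,"spin":1.01,"grip":0},{"dx":9.2,"dy":21.5,"dz":14,"spin":1.13,"grip":0}])

```text
time_s: 19.1
tcp_pos: [0.5263, 0.0171, 0.1982]
eef_rot: [180.0, 0.0, -139.9]
contact_force: [0.2, -0.7, -1.2]
gripper_width: 0.0157
```

Emit:
servo_tool(targets=[{"dx":0.7,"dy":1.5,"dz":0,"spin":0.12,"grip":0},{"dx":1.0,"dy":2.3,"dz":0,"spin":0.24,"grip":0},{"dx":1.06,"dy":2.43,"dz":0,"spin":0.36,"grip":0},{"dx":1.06,"dy":2.43,"dz":0,"spin":0.45,"grip":0},{"dx":1.06,"dy":2.43,"dz":0,"spin":0.5,"grip":0},{"dx":1.06,"dy":2.43,"dz":0,"spin":0.525,"grip":0},{"dx":1.06,"dy":2.43,"dz":0,"spin":0.525,"grip":0},{"dx":1.06,"dy":2.43,"dz":0,"spin":0.525,"grip":0},{"dx":1.06,"dy":2.43,"dz":0,"spin":0.525,"grip":0},{"dx":1.06,"dy":2.43,"dz":0,"spin":0.525,"grip":0}])

```text
time_s: 19.93
tcp_pos: [0.5364, 0.0388, 0.1985]
eef_rot: [180.0, -0.0, -110.2]
contact_force: [-0.8, -0.0, -1.9]
gripper_width: 0.0158
```

```bash
python3 - <<'E'
from h import *
ke,im,s=look("wrist","pics/w6.png")
print(s["joints"].round(1),s["contact_force"].round(1),s["gripper_width"])
for d in r.cut_out("tin_tan_center","wrist"): print(round(d["p"],2),d["extent"],rect(d["mask"],"wrist",.114,ke))
for d in r.cut_out("key_grip","wrist"): print(round(d["p"],2),d["extent"],rect(d["mask"],"wrist",s["tcp_pos"][2]-.025,ke))
sc=r.capture("scene")
c=np.zeros((480,800,3),np.uint8); c[:,:460]=im[:,90:550]; c[:340,460:]=cv2.resize(sc[170:300,280:410],(340,340)); cv2.imwrite("pics/v6.png",c)
E
```

```text
19.93 [0.5364 0.0388 0.1985] [ 179.99   -0.   -110.23]
[ 25.    8.9 -19.   -0.  -62.1 -45.3] [-0.8 -0.  -1.9] 0.015800609711772808
0.82 [461.0, 241.6, 527.0, 319.3] (array([421.4, 109.3]), array([56. , 44.3]), 53.3)
0.62 [263.9, 214.2, 374.1, 288.5] (array([511.8,  48.8]), array([53.2, 20.4]), 69.9)
0.57 [486.2, 356.5, 546.3, 400.1] (array([411.3, 212.1]), array([54.5, 52.2]), 21.7)
0.52 [291.0, 182.6, 341.0, 402.1] (array([541.8,  49.9]), array([117.5,  35.1]), 69.5)
0.78 [291.8, 182.4, 341.9, 402.3] (array([533.2,  28.9]), array([88.9, 26.4]), 70.6)
```

View pics/v6.png

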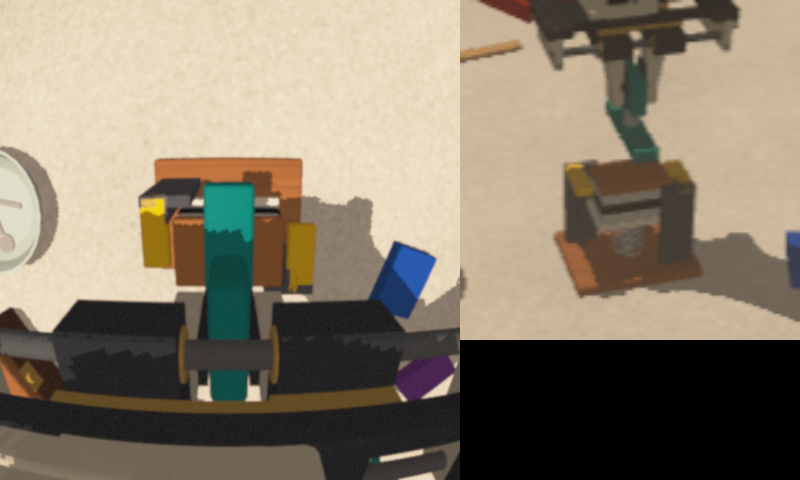

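Emit:
servo_tool(targets=[{"dx":0,"dy":0,"dz":-1,"spin":0,"grip":0},{"dx":0,"dy":0,"dz":-2.2,"spin":0,"grip":0},{"dx":0,"dy":0,"dz":-3.3,"spin":0,"grip":0},{"dx":0,"dy":0,"dz":-4,"spin":0,"grip":0},{"dx":0,"dy":0,"dz":-4.4,"spin":0,"grip":0},{"dx":0,"dy":0,"dz":-4.7,"spin":0,"grip":0},{"dx":0,"dy":0,"dz":-5,"spin":0,"grip":0},{"dx":0,"dy":0,"dz":-5.3,"spin":0,"grip":0},{"dx":0,"dy":0,"dz":-5.3,"spin":0,"grip":0},{"dx":0,"dy":0,"dz":-5.3,"spin":0,"grip":0}])

```text
time_s: 20.97
tcp_pos: [0.5366, 0.039, 0.1459]
eef_rot: [-180.0, 0.0, -110.2]
contact_force: [-0.5, 0.2, 1.4]
gripper_width: 0.0155
```

Emit:
servo_tool(targets=[{"dx":0,"dy":0,"dz":-0.4,"spin":0,"grip":0},{"dx":0,"dy":0,"dz":-0.8,"spin":0,"grip":0},{"dx":0,"dy":0,"dz":-1.2,"spin":0,"grip":0},{"dx":0,"dy":0,"dz":-1.6,"spin":0,"grip":0},{"dx":0,"dy":0,"dz":-2,"spin":0,"grip":0},{"dx":0,"dy":0,"dz":-2.3,"spin":0,"grip":0},{"dx":0,"dy":0,"dz":-2.65,"spin":0,"grip":0},{"dx":0,"dy":0,"dz":-2.65,"spin":0,"grip":0},{"dx":0,"dy":0,"dz":-2.65,"spin":0,"grip":0},{"dx":0,"dy":0,"dz":-2.65,"spin":0,"grip":0}])

```text
time_s: 21.8
tcp_pos: [0.537, 0.0391, 0.1194]
eef_rot: [-179.9, 0.0, -110.2]
contact_force: [-0.0, 0.3, 6.5]
gripper_width: 0.0157
```

```bash
python3 - <<'E'
from h import *
ke,im,s=look("wrist","pics/w7.png"); print(s["contact_force"].round(1),s["moment"].round(2))
sc=r.capture("scene")
c=np.zeros((480,800,3),np.uint8); c[:,:340]=im[:,150:490]; c[:,340:]=cv2.resize(sc[180:300,285:400],(460,480),interpolation=cv2.INTER_CUBIC); cv2.imwrite("pics/v7.png",c)
E
```

```text
21.8 [0.537  0.0391 0.1194] [-1.7995e+02  2.0000e-02 -1.1015e+02]
[-0.   0.3  6.5] [-0.2  -0.01 -0.  ]
```

View pics/v7.png

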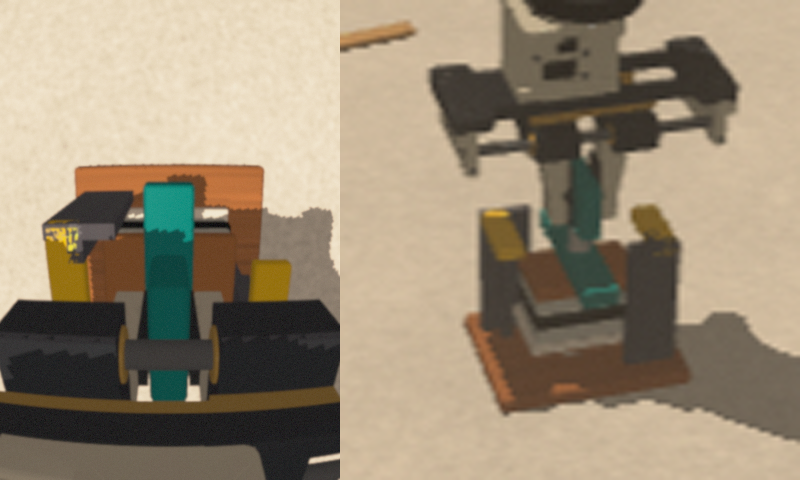

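The key is pressed in square, with bar bottom at about z 0.080 and about 8 N. Now I'll turn it clockwise.

Emit:
servo_tool(targets=[{"dx":0,"dy":0,"dz":0,"spin":-0.06,"grip":0},{"dx":0,"dy":0,"dz":0,"spin":-0.16,"grip":0},{"dx":0,"dy":0,"dz":0,"spin":-0.26,"grip":0},{"dx":0,"dy":0,"dz":0,"spin":-0.36,"grip":0},{"dx":0,"dy":0,"dz":0,"spin":-0.46,"grip":0},{"dx":0,"dy":0,"dz":0,"spin":-0.56,"grip":0},{"dx":0,"dy":0,"dz":0,"spin":-0.66,"grip":0},{"dx":0,"dy":0,"dz":0,"spin":-0.74,"grip":0},{"dx":0,"dy":0,"dz":0,"spin":-0.8,"grip":0},{"dx":0,"dy":0,"dz":0,"spin":-0.8,"grip":0}])

```text
time_s: 22.73
tcp_pos: [0.5369, 0.0391, 0.1195]
eef_rot: [-180.0, 0.1, -156.2]
contact_force: [0.2, -0.3, 5.4]
gripper_width: 0.0155
```

```bash
python3 - <<'E'
from h import *
s=r.get_state(); print(s["joints"].round(1),s["contact_force"].round(1),s["moment"].round(2),s["tcp_pos"].round(4),s["eef_rot"].round(1))
E
```

```text
[ 25.   13.3 -24.9   0.  -51.7 -91.3] [ 0.2 -0.3  5.4] [-0.09  0.01  0.01] [0.5369 0.0391 0.1195] [-1.800e+02  1.000e-01 -1.562e+02]
```

Emit:
servo_tool(targets=[{"dx":0,"dy":0,"dz":0,"spin":-0.06,"grip":0},{"dx":0,"dy":0,"dz":0,"spin":-0.16,"grip":0},{"dx":0,"dy":0,"dz":0,"spin":-0.26,"grip":0},{"dx":0,"dy":0,"dz":0,"spin":-0.36,"grip":0},{"dx":0,"dy":0,"dz":0,"spin":-0.46,"grip":0},{"dx":0,"dy":0,"dz":0,"spin":-0.56,"grip":0},{"dx":0,"dy":0,"dz":0,"spin":-0.65,"grip":0},{"dx":0,"dy":0,"dz":0,"spin":-0.72,"grip":0},{"dx":0,"dy":0,"dz":0,"spin":-0.77,"grip":0},{"dx":0,"dy":0,"dz":0,"spin":-0.77,"grip":0}])

```text
time_s: 23.57
tcp_pos: [0.5369, 0.039, 0.1195]
eef_rot: [180.0, 0.0, 159.7]
contact_force: [-0.3, -1.0, 6.1]
gripper_width: 0.0156
```

```bash
python3 - <<'E'
from h import *
ke,im,s=look("wrist","pics/w8.png"); print(s["contact_force"].round(1),s["moment"].round(2))
sc=r.capture("scene")
c=np.zeros((480,800,3),np.uint8); c[:,:340]=im[:,150:490]; c[:,340:]=cv2.resize(sc[180:300,285:400],(460,480),interpolation=cv2.INTER_CUBIC); cv2.imwrite("pics/v8.png",c)
E
```

```text
23.57 [0.5369 0.039  0.1195] [1.7998e+02 5.0000e-02 1.5971e+02]
[-0.3 -1.   6.1] [-0.19  0.01 -0.1 ]
```

View pics/v8.png

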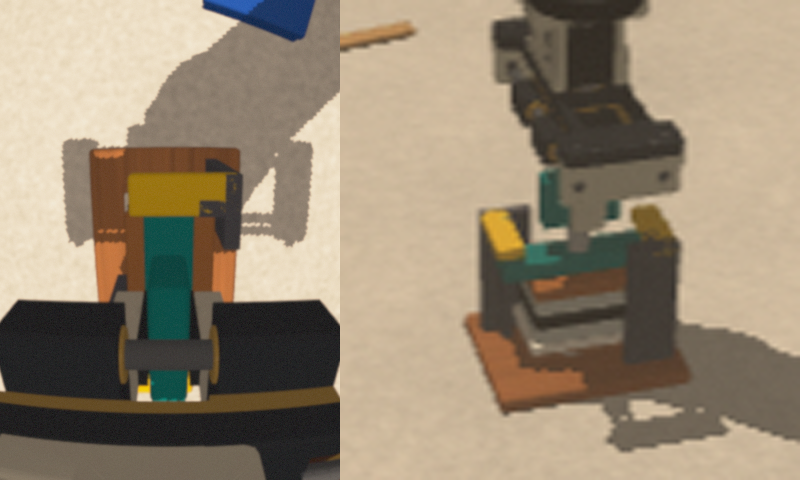

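The bar lies under both lips. I'll ease up until it seats, then release and lift clear.

Emit:
servo_tool(targets=[{"dx":0,"dy":0,"dz":0.15,"spin":0,"grip":0},{"dx":0,"dy":0,"dz":0.3,"spin":0,"grip":0},{"dx":0,"dy":0,"dz":0.45,"spin":0,"grip":0},{"dx":0,"dy":0,"dz":0.55,"spin":0,"grip":0},{"dx":0,"dy":0,"dz":0.55,"spin":0,"grip":0},{"dx":0,"dy":0,"dz":0.55,"spin":0,"grip":0},{"dx":0,"dy":0,"dz":0.55,"spin":0,"grip":25},{"dx":0,"dy":0,"dz":0.55,"spin":0,"grip":35},{"dx":0,"dy":0,"dz":0.55,"spin":0,"grip":60},{"dx":0,"dy":0,"dz":0.55,"spin":0,"grip":60}])

```text
time_s: 24.5
tcp_pos: [0.5359, 0.0389, 0.1241]
eef_rot: [-180.0, -0.1, 159.9]
contact_force: [-1.2, -0.4, 0.1]
gripper_width: 0.0366
```

Emit:
servo_tool(targets=[{"dx":0,"dy":0,"dz":0,"spin":0,"grip":60},{"dx":0,"dy":0,"dz":0.5,"spin":0,"grip":60},{"dx":0,"dy":0,"dz":2,"spin":0,"grip":60},{"dx":0,"dy":0,"dz":4,"spin":0,"grip":60},{"dx":0,"dy":0,"dz":6.5,"spin":0,"grip":60},{"dx":0,"dy":0,"dz":9,"spin":0,"grip":60},{"dx":1.5,"dy":-2,"dz":11,"spin":0,"grip":60},{"dx":3,"dy":-5,"dz":12,"spin":0,"grip":60},{"dx":4,"dy":-8,"dz":12,"spin":0,"grip":60},{"dx":5,"dy":-10,"dz":12,"spin":0,"grip":60}])

```text
time_s: 25.33
tcp_pos: [0.5872, -0.0628, 0.2461]
eef_rot: [179.9, 0.1, 159.9]
contact_force: [0.3, 0.2, -1.3]
gripper_width: 0.0527
```

Emit:
servo_tool(targets=[{"dx":0,"dy":-3,"dz":0,"spin":0,"grip":60},{"dx":0,"dy":-6,"dz":0,"spin":0,"grip":60},{"dx":0,"dy":-9,"dz":0,"spin":0,"grip":60},{"dx":0,"dy":-11,"dz":0,"spin":0,"grip":60},{"dx":0,"dy":-12,"dz":0,"spin":0,"grip":60},{"dx":0,"dy":-12,"dz":0,"spin":0,"grip":60},{"dx":0,"dy":-12,"dz":0,"spin":0,"grip":60},{"dx":0,"dy":-12,"dz":0,"spin":0,"grip":60},{"dx":0,"dy":-12,"dz":0,"spin":0,"grip":60},{"dx":0,"dy":-12,"dz":0,"spin":0,"grip":60}])

```text
time_s: 26.17
tcp_pos: [0.5866, -0.18, 0.2448]
eef_rot: [180.0, 0.0, 160.0]
contact_force: [-0.6, -0.1, -0.4]
gripper_width: 0.0524
```

```bash
python3 - <<'E'
from h import *
t=r.capture("top"); sc=r.capture("scene"); print(r.get_state()["time_s"],r.get_state()["contact_force"].round(1))
for d in r.cut_out("key_grip","scene"): print(round(d["p"],2),d["extent"])
c=np.zeros((480,800,3),np.uint8); c[:400,:400]=cv2.resize(t[225:295,275:345],(400,400),interpolation=cv2.INTER_CUBIC); c[:,400:]=cv2.resize(sc[190:310,290:390],(400,480),interpolation=cv2.INTER_CUBIC); cv2.imwrite("pics/v9.png",c)
E
```

```text
26.2667 [-0.4 -0.6 -0.6]
0.55 [324.7, 218.1, 360.6, 248.9]
```

View pics/v9.png

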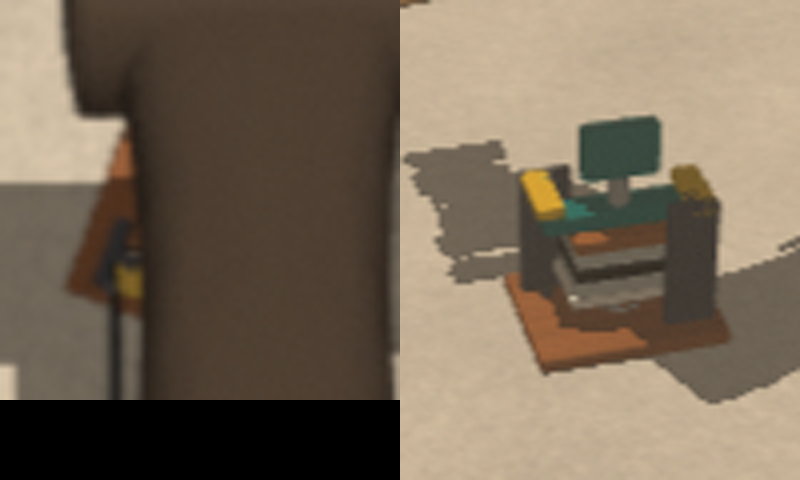

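The scene view shows the key upright with its bar under both yellow lips (about (543,195) and (690,182)). The tan-over-black pile is beneath it and the robot is clear.

```bash
python3 -c "
from plant import r
print(r.close_job())"
```

```text
the job is handed in; nothing more can be done
None
```

The job is handed in, at about 26 s of the 72 s allowed. The black tin is on the platform, the tan tin is on top of it, and the key is locked under both yellow lips. The look-alikes and everything else on the shelf were left alone.

**Key:** I pressed the pile to about 0.045 by tool height, with about 8 N measured. I then turned the key 90° clockwise, let the spring seat the bar against the lips, and released it.

**Last checks:** The final scene picture shows the key upright with its bar under both lips along the tins, the tan tin over the black one, and the gripper well clear. The arm blocked the top camera at that moment, so the last check rests on the scene view alone. Before the key went in, the black tin lay about 2 mm toward the holder's +y side, inside its guides, and the tan tin measured square on top. I did not separately re-check the other shelf items at the end.

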